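# Thread the guide rod through the jig's two bushings

## Robot

A 6-joint arm with a two-finger parallel gripper is mounted at the origin on a cart in front of the work surface, level with it; the furniture and walls round the work are solid. World frame = base frame: x ahead of the robot, y to its left, z up, the work surface at z = 0. Lengths are in m, angles in rad, forces in N, time in s.
With the tool pointing down it reaches from about 0.375 to 0.9 m from the base axis. Payload 3.1 kg.
Tool frame: the origin (TCP) lies midway between the tips of the shut fingers; the grasp point (between the pads) lies 19 mm behind it; z points along the fingers, y is the direction in which the jaws open and shut (so a half turn about z gives the same grasp; the last joint's range is limited). The gripper opens to 85 mm and grips with 20 to 120 N. Pads are 22 mm wide; open, the fingers measure 114 mm over their backs; the gripper's body (76 mm by 85 mm) begins 54 mm behind the grasp point. The pads swing forward as they close: fully open they stand 13 mm farther back than shut.
Start: joints at [-1.456, 0.527, 1.433, -0, 1.181, -0.178], TCP at [0.18, -0.598, 0.231] pointing down, gripper open.
Joint ranges: [-3.08, 3.08], [-0.75, 2.2], [0.22, 2.44], [-1.43, 4.57], [0, 2.65], [-2.85, 2.85]. Speed limits (rad/s): [2.79, 2.79, 3.14, 3.14, 3.14, 3.14].

## Interface

Orientations are given as a unit quaternion [x, y, z, w].
In Python, from station import manip gives the robot as it stands.
- The arm moves only by the tool servo_tool, never from a script. Its argument "increments" is a list of rows, each an object with "hand": the closure, from 0 (fully open) to 1 (shut); "travel": the shift along the tool's x, y, z in mm, a list of three; "yaw": the turn about the tool's z in degrees. A call has 1 to 20 rows; each row shifts and turns the commanded pose from where the row before left it, along the tool's axes as they then stand; what a row does not reach is not made up. A row lasts 1/10 s, in which the tool goes at most 50 mm and 8.59 degrees, less where a joint would pass 70% of its speed; a pose out of reach is approached as far as the arm can. A call with a gripper value outside its range is refused whole. The fingers move at their own pace and stop on an object; "newtons" is the grip in N (left out, the last holds). Time passes only in rows, so rows that do not move let the fingers close. It gives the time, the measured TCP pose, the force and the opening at its end, in the units of the state.
- manip.sense(): the state, without advancing time (a new reading comes with each control period).
- manip.snapshot(name): name is "scene" or "top" or "wrist"; returns a dict with "pixels" (400x640x3 uint8, blue, green, red), "fx", "fy", "cx", "cy" (pixels), "R" (3x3) and "t" (3): a world point X has camera coordinates R X + t. Camera axes: x right, y down, z forward; pixel columns grow to the right and rows downward; lengths in m; the calibration is good to about 2 mm. The wrist camera is an equidistant fisheye: a pixel r from the principal point sees the ray r / f radians off the axis. A picture is of the moment at which its call begins. There is no depth.
- manip.sign_off(): hands the job in, once; it reports no verdict.
The state is a dict: "t": time; "q": joint angles; "qd": joint speeds; "tau": joint torques, N m; "tcp_pos": TCP position; "tool_rot": TCP orientation; "force": force on the tool from outside, world axes, zero at the start; "ft_torque": the same for the moment, N m; "finger_gap": opening from 0.0 (shut) to 1.0 (fully open).
Only numpy, scipy, OpenCV 4.12 (cv2) and the standard library are available. Lean on these libraries where they do the work, as an engineer would, in place of code of your own. Each camera call takes 0.05 s, during which the arm holds its last target.

## Task

Pick up the guide rod (the steel rod with a square brass handle) and slide it, tapered nose first, from the right through the fixed right-hand block of the jig and on through the left-hand block on the rails, until its nose stands about 25 mm out beyond. Finish still gripping the rod, holding it straight and unforced through both blocks for a colleague to clamp. Do not shift the left-hand block, and leave the other things on the bench alone.

Things in the scene. Friction and masses are not known exactly. Their poses are not given: they have to be found in the camera images.
- guide_rod: guide rod, 0.24 kg, lying level: square brass handle, 60 mm long, 24 x 24 mm, with a steel rod (12 mm diameter, 170 mm long, last 12 mm tapering to 6 mm) out of the middle of one end. Origin: centre of the handle's underside. x: from handle to nose, z up; the rod's axis is 12 mm above the origin. Balance point in the front half of the handle
- rod_nose (a point): centre of the rod's tapered tip, on the rod's axis, 200 mm along x from the handle's middle
- rod_shoulder (a point): where the rod leaves the handle: on the axis at the handle's front face, 30 mm along x from the handle's middle
- jig: fixed jig: dark steel base plate (x -55 to +95 mm, 76 mm wide, 12 mm thick) with two aluminium blocks in line along x, each 20 mm thick, 50 mm wide (63 at the feet), top 95 mm up. Bores 15 mm, along x, at y = 0, 70 mm above the bench, countersunk 3 mm on the -x side. x: from entry block (robot's right, fixed) to far block (on rails), the way the rod goes in. Origin: underside of the base
- entry_mouth (a point): centre of the entry block's bore on its outer face, where the rod goes in (55 mm behind the jig's origin, 70 mm above the bench); axes as the jig's
- far_exit (a point): centre of the far block's bore on its outer face, where the rod comes out: it lies 90 mm (joint 0) to 130 mm (joint 0.04) beyond entry_mouth along the jig's x; axes as the jig's. The block's inner, countersunk face is 20 mm before it
- far_block (a joint): where the far bearing block is set along its ways, m: 0 nearest the entry block, 0.04 farthest. It is clamped by friction of about 30 N; its setting differs each time and is to be kept
- needle_tin: round needle tin, 62 mm across, 21 mm high; a bystander. Origin: centre of its underside
- brass_weight_0: brass weight with a knob, 46 mm across, 67 mm high; a bystander. Origin: centre of its underside
- loupe: black cylindrical magnifier, 40 mm across, 37 mm high; a bystander. Origin: centre of its underside
- linen_tape: roll of tape lying flat, 73 mm across, 19 mm high; a bystander. Origin: centre of its underside
- paste_jar: glass jar of white paste, 58 mm across, 66 mm high; a bystander. Origin: centre of its underside
- thread_spool: wooden thread spool standing upright, 36 mm across, 46 mm high; a bystander. Origin: centre of its underside
Not all that is in view belongs to the job. Leave any red look-alike of the guide_rod alone.

How it is judged:
By the outcome, as a careful person would: the job done as asked, in the order asked, and still so for the second after the job is handed in, while the arm keeps its last pose, push and grip.
It also fails if it takes over 45 s, if anything falls off the work surface, if the arm or the gripper's body presses on something with over 40 N, if the wrist force passes 120 N, or if a joint passes its speed limit or range.

## Working session

There is one attempt and no reset: what is moved stays moved. The work goes in short steps, Python scripts to look and compute and a tool call to move; the robot and the scene stay as the last step left them, time stands still between calls to the robot, and variables do not carry over. Pictures are saved under pics/ and viewed, and the job is handed in when it is done.

Besides the shell and the picture viewer there is one more tool, called as name(argument=value, ...) on one line, values as JSON. servo_tool: Moves the arm, as the interface text tells. Its arguments: {"type":"object","properties":{"increments":{"type":"array","items":{"type":"object","properties":{"hand":{"type":"number"},"travel":{"type":"array","items":{"type":"number"}},"yaw":{"type":"number"}}}},"newtons":{"type":"number"}},"required":["increments"]}

```bash
mkdir -p pics
python3 - <<'E'
from station import manip
import cv2
s=manip.sense(); print({k:(v if not hasattr(v,'__len__') else [round(float(x),4) for x in v]) for k,v in s.items()})
import pickle
for n in ['scene','top','wrist']:
    d=manip.snapshot(n); cv2.imwrite(f'pics/{n}0.png',d['pixels']); pickle.dump(d,open(f'{n}0.pkl','wb'))
    print(n,d['fx'],d['cx'],d['cy'],d['R'],d['t'])
E
ls
```

```text
{'t': 0.0, 'q': [-1.4565, 0.5285, 1.4339, 0.0, 1.1814, -0.1785], 'qd': [0.0006, -0.0001, -0.0009, 0.0, 0.0005, -0.0014], 'tau': [0.0005, -44.2349, -17.8028, -0.0005, 0.0085, 0.0], 'tcp_pos': [0.1803, -0.5977, 0.2303], 'tool_rot': [0.9893, 0.1459, 0.0, -0.0011], 'force': [0.2053, -0.1869, -0.5015], 'ft_torque': [0.0556, 0.0259, -0.0007], 'finger_gap': 1.0016151085117841}
scene 482.1023140099762 322.72130920583953 200.4062361510868 [[-0.58472907 -0.81122767  0.00125901]
 [-0.4563948   0.32768335 -0.82724084]
 [ 0.6706681  -0.48428637 -0.56184607]] [0.22530174 0.36500032 0.92244444]
top 427.18760851123847 323.75136981462157 190.5931001276441 [[ 0.02803353 -0.99944338 -0.01808434]
 [-0.9910806  -0.02543195 -0.13081463]
 [ 0.1302819   0.02159023 -0.99124189]] [-0.10919169  0.57188628  1.1760422 ]
wrist 309.70691628693146 324.317821436601 199.41611399088995 [[ 0.28810539 -0.95759714 -0.00173058]
 [-0.91070292 -0.27455439  0.30860993]
 [-0.29599913 -0.08733614 -0.95118711]] [-0.62346424 -0.04019386  0.38013133]
pics
scene0.pkl
top0.pkl
wrist0.pkl
```

View pics/scene0.png

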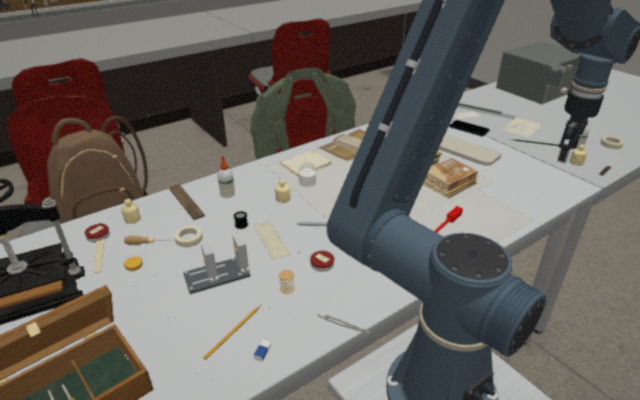

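View pics/top0.png

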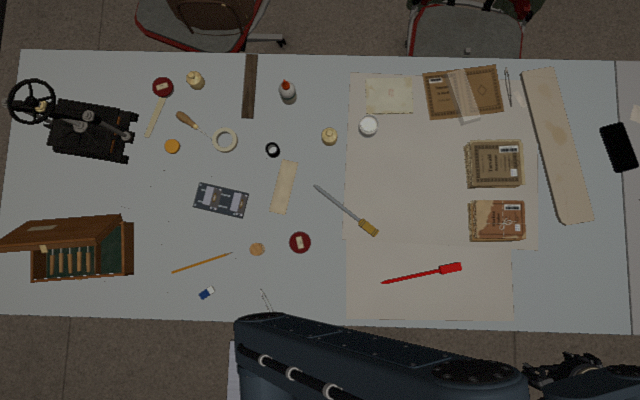

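View pics/wrist0.png

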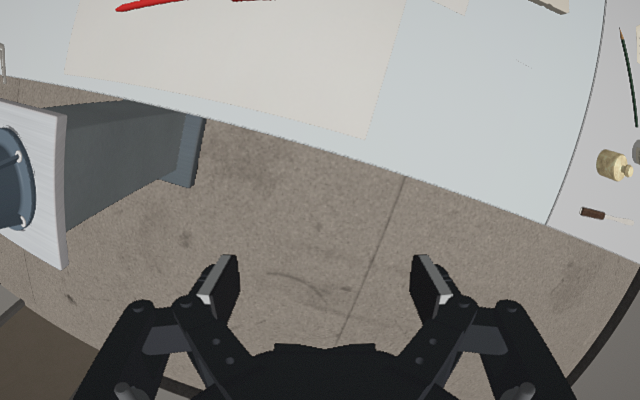

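In the top view there are two candidates. One is a steel rod with a brass handle at (369,228) and its nose at (315,186). The other is an all-red one at (450,268). The brass and steel one fits the description. The jig is at (222,199). I'll confirm both in an enlarged crop.

```bash
cat > h.py <<'E'
import numpy as np, cv2, pickle
def ray(d,u,v,fish=False):
    if fish:
        a=np.array([u-d['cx'],v-d['cy']]);r=np.hypot(*a);th=r/d['fx'];c=np.array([*(a/r*np.sin(th)),np.cos(th)])
    else: c=np.array([(u-d['cx'])/d['fx'],(v-d['cy'])/d['fy'],1])
    R=np.array(d['R']);return -R.T@np.array(d['t']),R.T@c
def at(d,u,v,z,fish=False):
    o,r=ray(d,u,v,fish);return o+r*(z-o[2])/r[2]
def proj(d,X,fish=False):
    c=np.array(d['R'])@np.array(X)+np.array(d['t'])
    if fish:
        rr=np.hypot(c[0],c[1]);th=np.arctan2(rr,c[2]);return np.array([d['cx']+d['fx']*th*c[0]/rr,d['cy']+d['fx']*th*c[1]/rr])
    return np.array([d['cx']+d['fx']*c[0]/c[2],d['cy']+d['fy']*c[1]/c[2]])
def crop(d,x0,y0,x1,y1,k,name):
    cv2.imwrite('pics/'+name,cv2.resize(d['pixels'][y0:y1,x0:x1],None,fx=k,fy=k,interpolation=cv2.INTER_CUBIC))
E
python3 - <<'E'
from h import *
d=pickle.load(open('top0.pkl','rb'))
crop(d,300,170,400,250,8,'rod.png'); crop(d,180,165,280,240,8,'jig.png')
for n,(u,v,z) in dict(nose=(315,186,.012),h=(369,228,.024),red=(450,268,.02)).items(): print(n,at(d,u,v,z))
d=pickle.load(open('scene0.pkl','rb')); crop(d,170,220,270,295,8,'jigs.png')
E
```

```text
nose [ 0.59062959 -0.06749359  0.012     ]
h [ 0.47280788 -0.22455637  0.024     ]
red [ 0.36763951 -0.45246908  0.02      ]
```

View pics/rod.png

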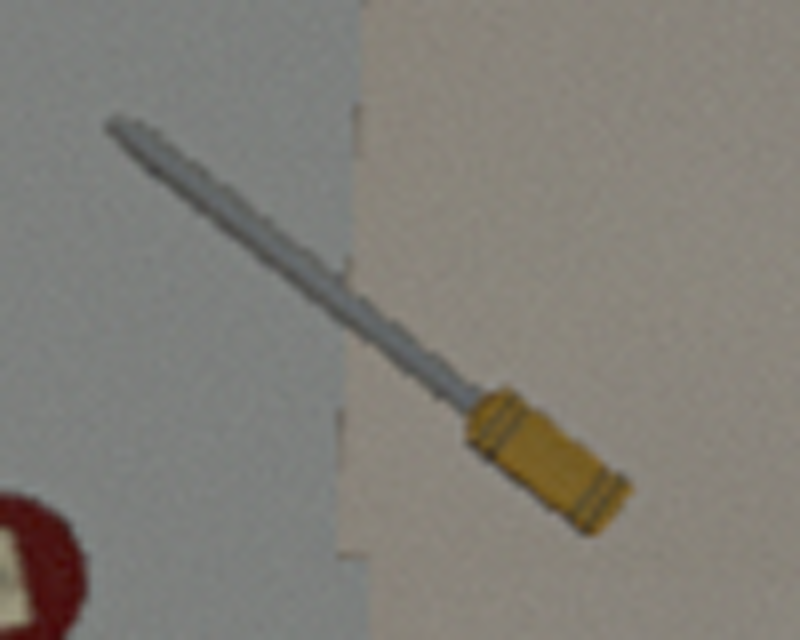

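View pics/jig.png

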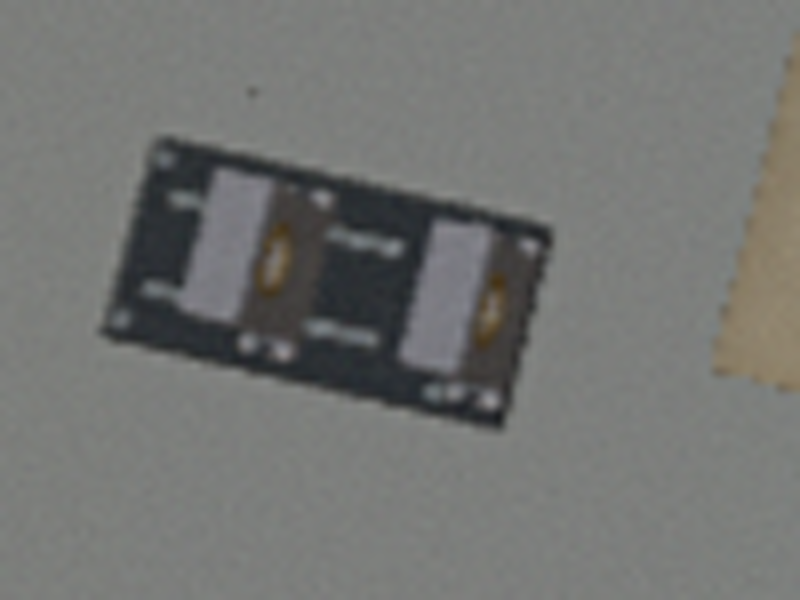

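View pics/jigs.png

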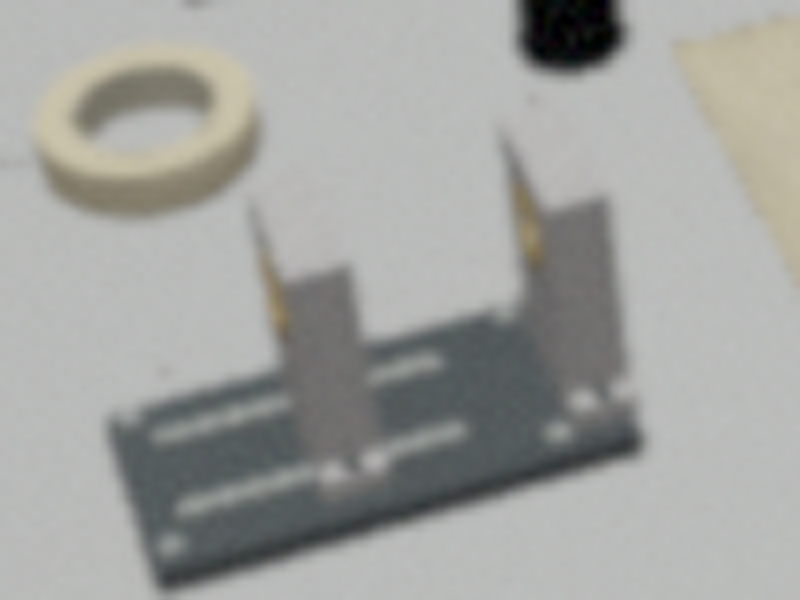

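```bash
cat > fit.py <<'E'
from h import *
from scipy.optimize import least_squares
T=pickle.load(open('top0.pkl','rb'));S=pickle.load(open('scene0.pkl','rb'))
to=lambda p:np.array(p)/8+np.array([180,165])-.44
so=lambda p:np.array(p)/8+np.array([170,220])-.44
# jig: x toward far (left=+y)
b=.012
P=[((.095,.038,b),(155,137)),((-.055,.038,b),(552,228)),((-.055,-.038,b),(503,428)),((.095,-.038,b),(102,335)),
 ((-.035,.025,.095),(437,217)),((-.055,.025,.095),(495,230)),((-.055,-.025,.095),(460,375)),((-.035,-.025,.095),(400,360)),((-.055,0,.07),(490,310))]
F=[((0.,.025,.095),(213,168)),((-.02,.025,.095),(275,183)),((-.02,-.025,.095),(242,327)),((0,-.025,.095),(182,312)),((-.02,0,.07),(273,260))]
def W(p,X):
    c,s=np.cos(p[2]),np.sin(p[2]);return np.array([p[0]+c*X[0]-s*X[1],p[1]+s*X[0]+c*X[1],X[2]])
def res(p,sep=False):
    r=[proj(T,W(p,X))-to(u) for X,u in P]+[proj(T,W(p,(X[0]+p[3]+.035,X[1],X[2])))-to(u) for X,u in F]
    return np.array(r).ravel()
f=least_squares(res,[.56,.17,1.4,.02]);print(f.x,np.degrees(f.x[2]));print(f.fun.reshape(-1,2).round(2))
p=f.x
np.save('jig.npy',p)
im=cv2.resize(S['pixels'][220:295,170:270],None,fx=8,fy=8)
for X in [x for x,_ in P]+[(X[0]+p[3]+.035,X[1],X[2]) for X,_ in F]:
    u=(proj(S,W(p,X))-[170,220]+.44)*8; cv2.circle(im,tuple(int(v) for v in u),5,(0,0,255),-1)
cv2.imwrite('pics/fitS.png',im)
# rod
ro=lambda p:np.array(p)/8+np.array([300,170])-.44
Q=[((.2,0,.012),(115,124)),((.03,.012,.024),(503,390)),((.03,-.012,.024),(470,430)),((-.03,.012,.024),(632,488)),((-.03,-.012,.024),(588,530))]
Q=[((.2,0,.012),(115,122)),((.03,0,.024),(487,408)),((-.03,0,.024),(607,508))]
g=least_squares(lambda q:np.array([proj(T,W(q,X))-ro(u) for X,u in Q]).ravel(),[.47,-.22,.9]);print(g.x,np.degrees(g.x[2]),g.fun.reshape(-1,2).round(2))
np.save('rod.npy',g.x)
print('cams',-T['R'].T@T['t'],-S['R'].T@S['t'])
E
python3 fit.py
```

```text
[0.53989764 0.18634474 1.39208399 0.00747605] 79.76053724833467
[[ -6.75  25.56]
 [ -6.16  24.75]
 [  5.95 -25.86]
 [  6.22 -24.58]
 [ -4.25  17.81]
 [ -4.31  17.69]
 [  4.32 -18.47]
 [  4.67 -18.08]
 [  0.39  -0.4 ]
 [ -4.01  18.11]
 [ -4.61  17.74]
 [  3.91 -18.21]
 [  4.29 -17.81]
 [  0.36   0.18]]
[ 0.47538328 -0.22226581  0.92528988] 53.015205121418745 [[-0.6  -0.58]
 [-0.6  -0.1 ]
 [ 1.17  0.64]]
cams [ 0.41662941 -0.11997776  1.23857873] [-0.32032934  0.50989375  0.8199313 ]
```

View pics/fitS.png

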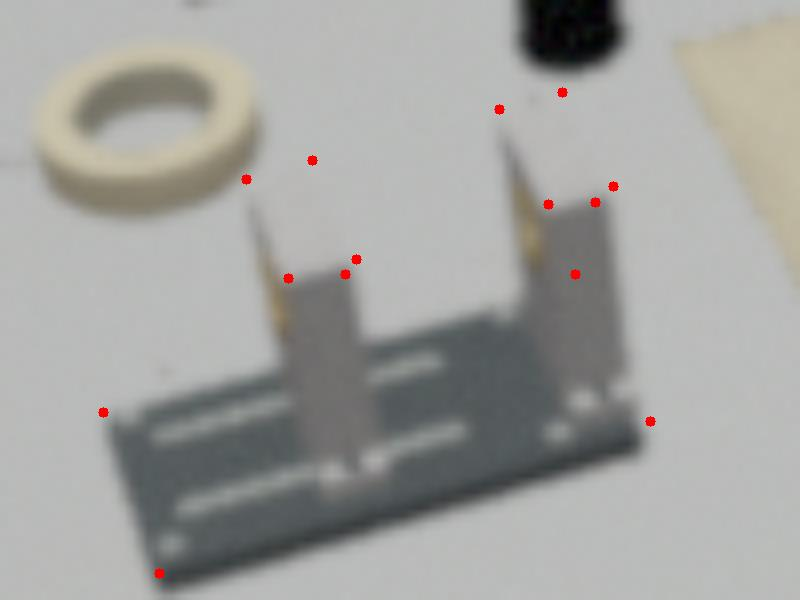

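```bash
sed -i 's/^def W(p,X):/P=[((x,-y,z),u) for (x,y,z),u in P];F=[((x,-y,z),u) for (x,y,z),u in F]\ndef W(p,X):/' fit.py; python3 fit.py
```

```text
[0.53959382 0.18632462 1.37791072 0.00751629] 78.94846892147989
[[-0.12 -0.13]
 [-0.05 -0.46]
 [-0.28  0.08]
 [-0.19  0.43]
 [ 0.13  0.11]
 [ 0.01  0.08]
 [-0.13 -0.07]
 [ 0.21  0.2 ]
 [ 0.33 -0.02]
 [ 0.58  0.11]
 [-0.08 -0.19]
 [-0.6  -0.3 ]
 [-0.22 -0.02]
 [ 0.37  0.17]]
[ 0.47538328 -0.22226581  0.92528988] 53.015205121418745 [[-0.6  -0.58]
 [-0.6  -0.1 ]
 [ 1.17  0.64]]
cams [ 0.41662941 -0.11997776  1.23857873] [-0.32032934  0.50989375  0.8199313 ]
```

View pics/fitS.png

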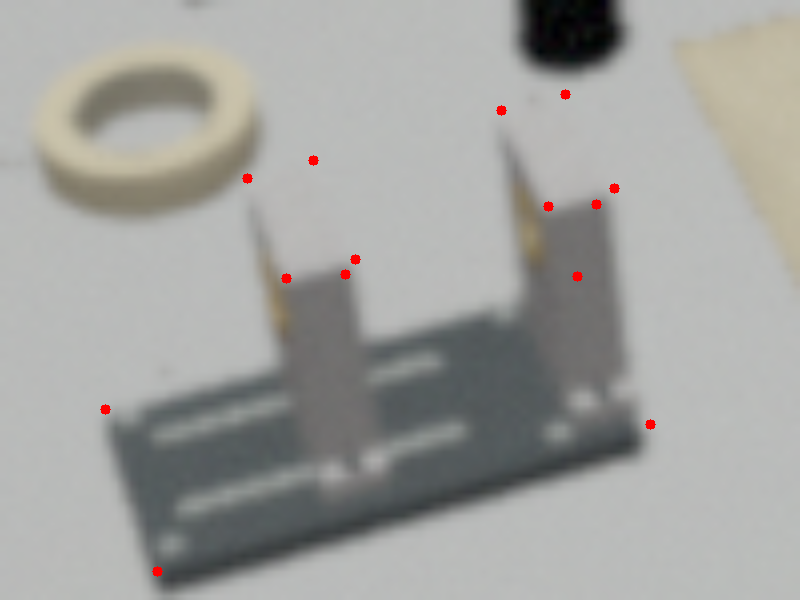

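The fit matches both views: the jig's x direction is at 79° and the far joint is about 7.5 mm. The rod with the brass handle is confirmed. The handle centre is near (0.475, −0.222), heading about 53°. Next I move above it and turn to that heading.

servo_tool(increments=[{"travel": [28,-19.6,6],"hand": 0},{"travel": [28,-19.6,6],"hand": 0},{"travel": [28,-19.6,6],"hand": 0},{"travel": [28,-19.6,6],"hand": 0},{"travel": [28,-19.6,6],"hand": 0},{"travel": [28,-19.6,6],"hand": 0},{"travel": [28,-19.6,6],"hand": 0},{"travel": [28,-19.6,6],"hand": 0},{"travel": [28,-19.6,6],"hand": 0},{"travel": [28,-19.6,6],"hand": 0},{"travel": [28,-19.6,6],"hand": 0},{"travel": [28,-19.6,6],"hand": 0},{"travel": [28,-19.6,6],"hand": 0},{"travel": [28,-19.6,6],"hand": 0},{"yaw": -7.2,"hand": 0},{"yaw": -7.2,"hand": 0},{"yaw": -7.2,"hand": 0},{"yaw": -7.2,"hand": 0},{"yaw": -7.2,"hand": 0},{"hand": 0}])

```text
schema error: expected keys hand, travel, yaw
```

```bash
cat >> h.py <<'E'
def snap(n,tag):
    from station import manip
    d=manip.snapshot(n); d={k:(np.array(v) if hasattr(v,'__len__') else v) for k,v in d.items()}
    pickle.dump(d,open(f'{n}{tag}.pkl','wb'));cv2.imwrite(f'pics/{n}{tag}.png',d['pixels']);return d
def st():
    from station import manip
    from scipy.spatial.transform import Rotation as Ro
    s=manip.sense();R=Ro.from_quat(s['tool_rot']).as_matrix()
    print('t',round(s['t'],2),'tcp',np.round(s['tcp_pos'],4),'xang',round(np.degrees(np.arctan2(R[1,0],R[0,0])),2),'z',R[:,2].round(4),'F',np.round(s['force'],1),'M',np.round(s['ft_torque'],2),'gap',round(s['finger_gap'],3));return s,R
E
python3 -c "
from h import *
s,R=st();d=snap('wrist','1')
p=np.load('rod.npy');c,s_=np.cos(p[2]),np.sin(p[2])
im=d['pixels'].copy()
for X,z in [(.2,.012),(.03,.012),(.03,.024),(-.03,.024)]:
    u=proj(d,[p[0]+c*X,p[1]+s_*X,z],True);print(u);cv2.circle(im,tuple(int(v) for v in u),3,(0,0,255),1)
cv2.imwrite('pics/w1m.png',im)
"
```

```text
t 0.15 tcp [ 0.1804 -0.5978  0.2305] xang 16.78 z [-2.0e-04  1.7e-03 -1.0e+00] F [-0.9  0.4  0.3] M [0.03 0.04 0.02] gap 1.002
[  95.70311203 -128.12658181]
[126.80146334 -92.83759151]
[122.82249067 -96.14792465]
[137.31525878 -79.29898701]
```

View pics/w1m.png

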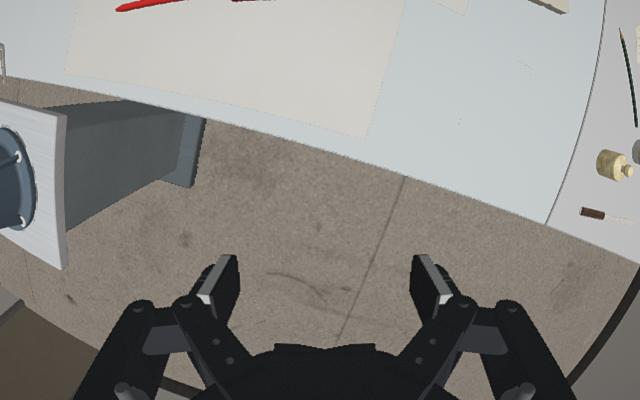

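The call was refused because every row needs all three keys. The arm hasn't moved.

servo_tool(increments=[{"travel": [28,-19.6,6],"yaw": 0,"hand": 0},{"travel": [28,-19.6,6],"yaw": 0,"hand": 0},{"travel": [28,-19.6,6],"yaw": 0,"hand": 0},{"travel": [28,-19.6,6],"yaw": 0,"hand": 0},{"travel": [28,-19.6,6],"yaw": 0,"hand": 0},{"travel": [28,-19.6,6],"yaw": 0,"hand": 0},{"travel": [28,-19.6,6],"yaw": 0,"hand": 0},{"travel": [28,-19.6,6],"yaw": 0,"hand": 0},{"travel": [28,-19.6,6],"yaw": 0,"hand": 0},{"travel": [28,-19.6,6],"yaw": 0,"hand": 0},{"travel": [28,-19.6,6],"yaw": 0,"hand": 0},{"travel": [28,-19.6,6],"yaw": 0,"hand": 0},{"travel": [28,-19.6,6],"yaw": 0,"hand": 0},{"travel": [28,-19.6,6],"yaw": 0,"hand": 0},{"travel": [0,0,0],"yaw": -7.2,"hand": 0},{"travel": [0,0,0],"yaw": -7.2,"hand": 0},{"travel": [0,0,0],"yaw": -7.2,"hand": 0},{"travel": [0,0,0],"yaw": -7.2,"hand": 0},{"travel": [0,0,0],"yaw": -7.2,"hand": 0},{"travel": [0,0,0],"yaw": 0,"hand": 0}])

```text
t: 2.2
tcp_pos: [0.4765, -0.2225, 0.1472]
tool_rot: [0.896, 0.444, -0.0, -0.0]
force: [0.8, 0.5, -0.1]
finger_gap: 1.003
```

```bash
python3 -c "
from h import *
s,R=st();d=snap('wrist','1')
p=np.load('rod.npy');c,s_=np.cos(p[2]),np.sin(p[2])
im=d['pixels'].copy()
for X,z in [(.2,.012),(.03,.012),(.03,.024),(-.03,.024)]:
    u=proj(d,[p[0]+c*X,p[1]+s_*X,z],True);print(u);cv2.circle(im,tuple(int(v) for v in u),3,(0,0,255),1)
cv2.imwrite('pics/w1m.png',im)
"
```

```text
t 2.2 tcp [ 0.4765 -0.2225  0.1472] xang 52.77 z [-2.e-04  1.e-04 -1.e+00] F [ 0.8  0.5 -0.1] M [-0.03 -0.01  0.06] gap 1.003
[322.91372787 -24.61725352]
[323.84266382 156.82797179]
[323.82184268 159.2449703 ]
[324.16603681 223.2605617 ]
```

View pics/w1m.png

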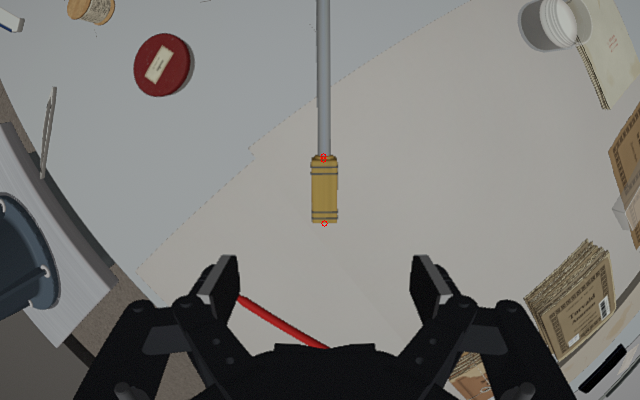

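The wrist view shows the brass handle at columns 311–337, rows 157–223. It is centred and aligned with the tool x, and the prediction agrees within 1 px. Descending to grasp, 6 mm forward of the handle's middle.

servo_tool(increments=[{"travel": [6,0,10],"yaw": 0,"hand": 0},{"travel": [0,0,20],"yaw": 0,"hand": 0},{"travel": [0,0,25],"yaw": 0,"hand": 0},{"travel": [0,0,25],"yaw": 0,"hand": 0},{"travel": [0,0,25],"yaw": 0,"hand": 0},{"travel": [0,0,18],"yaw": 0,"hand": 0},{"travel": [0,0,10],"yaw": 0,"hand": 0},{"travel": [0,0,5],"yaw": 0,"hand": 0},{"travel": [0,0,4],"yaw": 0,"hand": 0},{"travel": [0,0,0],"yaw": 0,"hand": 0},{"travel": [0,0,0],"yaw": 0,"hand": 0}])

```text
t: 3.35
tcp_pos: [0.4806, -0.218, 0.0059]
tool_rot: [0.896, 0.444, 0.0, 0.001]
force: [-0.1, 1.1, -0.4]
finger_gap: 1.003
```

```bash
python3 -c "
from h import *
s,R=st();d=snap('wrist','2')"
```

```text
t 3.35 tcp [ 0.4806 -0.218   0.0059] xang 52.77 z [ 1.e-03 -7.e-04 -1.e+00] F [-0.1  1.1 -0.4] M [-0.03  0.01 -0.02] gap 1.003
```

View pics/wrist2.png

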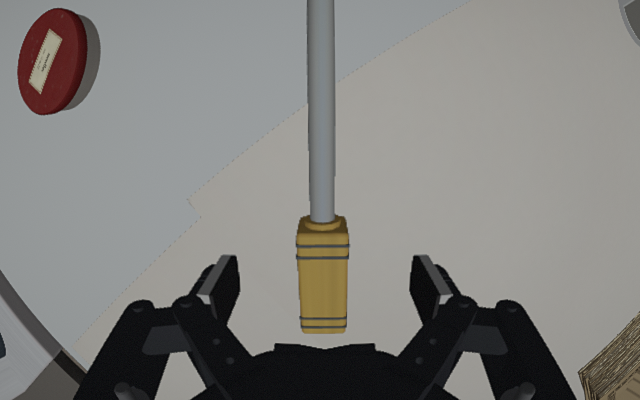

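The handle lies centred between the pads. Lowering 3 mm more and closing.

servo_tool(increments=[{"travel": [0,0,3],"yaw": 0,"hand": 0},{"travel": [0,0,0],"yaw": 0,"hand": 0.4},{"travel": [0,0,0],"yaw": 0,"hand": 0.6},{"travel": [0,0,0],"yaw": 0,"hand": 0.7},{"travel": [0,0,0],"yaw": 0,"hand": 0.8},{"travel": [0,0,0],"yaw": 0,"hand": 1},{"travel": [0,0,0],"yaw": 0,"hand": 1},{"travel": [0,0,0],"yaw": 0,"hand": 1},{"travel": [0,0,0],"yaw": 0,"hand": 1},{"travel": [0,0,0],"yaw": 0,"hand": 1},{"travel": [0,0,0],"yaw": 0,"hand": 1}], newtons=70)

```text
t: 4.5
tcp_pos: [0.4803, -0.2179, 0.0026]
tool_rot: [0.896, 0.444, 0.0, 0.0]
force: [-0.2, 0.6, 5.5]
finger_gap: 0.266
```

```bash
python3 -c "
from h import *
s,R=st();d=snap('wrist','3')"
```

```text
t 4.5 tcp [ 0.4803 -0.2179  0.0026] xang 52.78 z [ 4.e-04 -3.e-04 -1.e+00] F [-0.2  0.6  5.5] M [0.08 0.06 0.04] gap 0.266
```

View pics/wrist3.png

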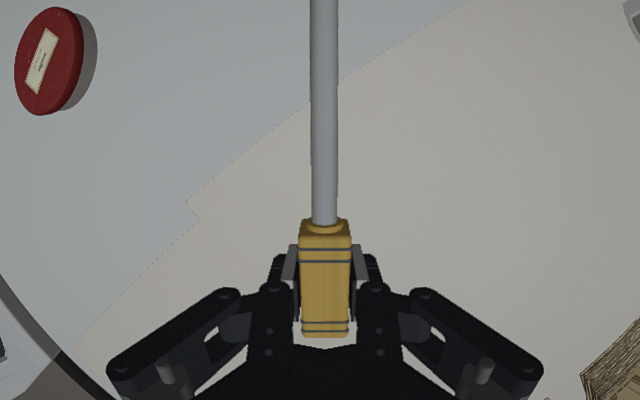

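Gripped (gap 0.266, about 23 mm). Next I lift and work out the pre-insertion move.

servo_tool(increments=[{"travel": [0,0,-5],"yaw": 0,"hand": 1},{"travel": [0,0,-10],"yaw": 0,"hand": 1},{"travel": [0,0,-20],"yaw": 0,"hand": 1},{"travel": [0,0,-25],"yaw": 0,"hand": 1},{"travel": [0,0,-25],"yaw": 0,"hand": 1},{"travel": [0,0,-15],"yaw": 0,"hand": 1},{"travel": [0,0,0],"yaw": -6.5,"hand": 1},{"travel": [0,0,0],"yaw": -6.5,"hand": 1},{"travel": [0,0,0],"yaw": -6.5,"hand": 1},{"travel": [0,0,0],"yaw": -6.7,"hand": 1},{"travel": [0,0,0],"yaw": 0,"hand": 1},{"travel": [0,0,0],"yaw": 0,"hand": 1}])

```text
t: 5.75
tcp_pos: [0.4799, -0.2175, 0.1024]
tool_rot: [0.773, 0.635, -0.0, -0.0]
force: [0.2, 0.1, -2.9]
finger_gap: 0.268
```

```bash
python3 -c "
from h import *
s,R=st()
p=np.load('jig.npy');u=np.array([np.cos(p[2]),np.sin(p[2])]);m=p[:2]-.055*u;print('mouth',m)
tg=m-.2235*u; dl=R.T@(np.array([*tg,s['tcp_pos'][2]])-s['tcp_pos']);print(tg,dl*1000)
T=snap('top','4');S=snap('scene','4');snap('wrist','4')
ua=R[:2,0]
for d,n,x0,y0 in((T,'t4',200,130),(S,'s4',220,180)):
  im=d['pixels'].copy()
  for k in(.1935,.0235,-.0365):
    X=np.array([*(s['tcp_pos'][:2]+k*ua),s['tcp_pos'][2]+.0094]);q=proj(d,X);print(n,q);cv2.circle(im,tuple(int(round(v)) for v in q),1,(0,0,255),-1)
  dd=dict(d,pixels=im);crop(dd,x0,y0,x0+200,y0+140,4,n+'.png')
"
```

```text
t 5.75 tcp [ 0.4799 -0.2175  0.1024] xang 78.84 z [-3.e-04  2.e-04 -1.e+00] F [ 0.2  0.1 -2.9] M [-0.01  0.02  0.04] gap 0.268
mouth [0.52905078 0.13234459]
[ 0.48620766 -0.08701065] [ 1.29271403e+02 -1.90931316e+01  3.00663548e-02]
t4 [297.70080648 207.65141931]
t4 [360.51310789 221.77906319]
t4 [382.89316635 226.81275068]
s4 [301.13946336 211.19269478]
s4 [360.39670177 195.75589265]
s4 [380.03285498 190.64057814]
```

View pics/t4.png

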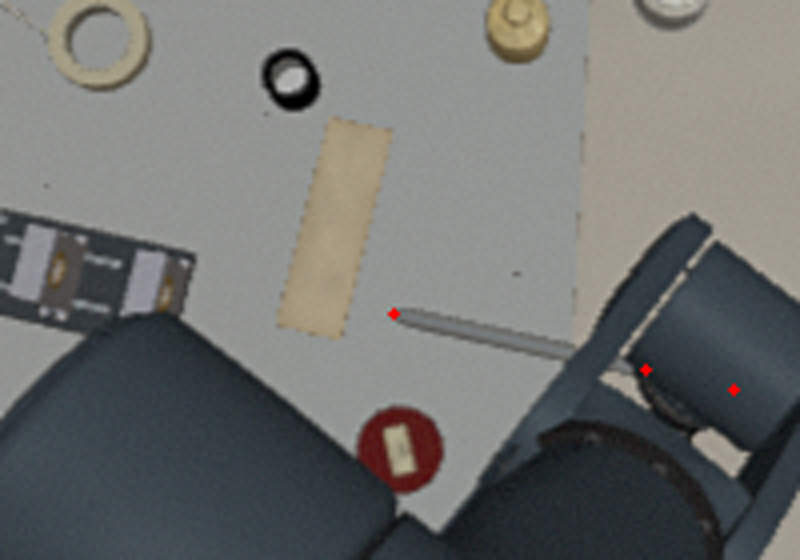

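View pics/s4.png

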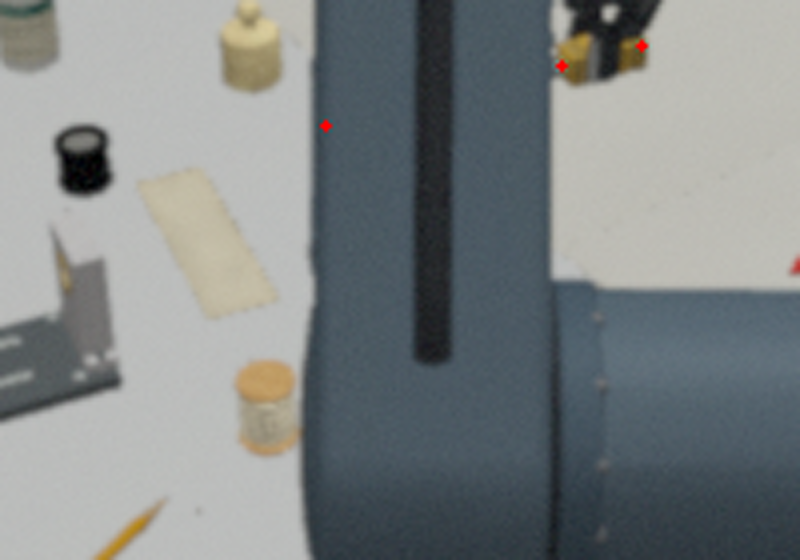

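View pics/wrist4.png

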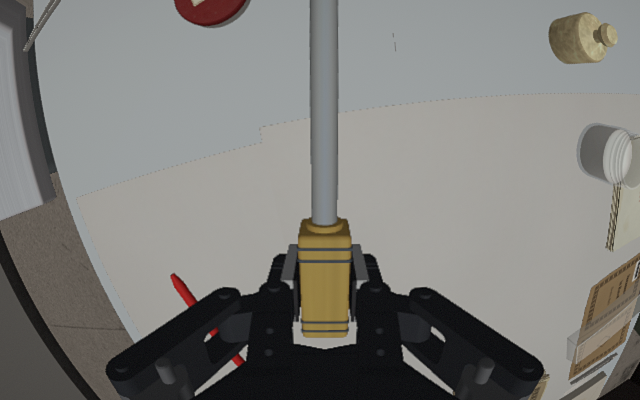

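The predicted nose falls on the visible nose in the top view, at (298,208). Moving to pre-insertion, with the nose about 30 mm before the mouth.

servo_tool(increments=[{"travel": [10,-2,0],"yaw": -0.1,"hand": 1},{"travel": [20,-3,0],"yaw": 0,"hand": 1},{"travel": [25,-4,0],"yaw": 0,"hand": 1},{"travel": [25,-4,0],"yaw": 0,"hand": 1},{"travel": [25,-3,0],"yaw": 0,"hand": 1},{"travel": [16,-2,0],"yaw": 0,"hand": 1},{"travel": [8,-1.1,5],"yaw": 0,"hand": 1},{"travel": [0,0,12],"yaw": 0,"hand": 1},{"travel": [0,0,15],"yaw": 0,"hand": 1},{"travel": [0,0,9.8],"yaw": 0,"hand": 1},{"travel": [0,0,0],"yaw": 0,"hand": 1},{"travel": [0,0,0],"yaw": 0,"hand": 1}])

```text
t: 7.1
tcp_pos: [0.4857, -0.0879, 0.06]
tool_rot: [0.771, 0.636, -0.0, -0.0]
force: [-0.2, -0.0, -1.7]
finger_gap: 0.263
```

```bash
cat > look.py <<'E'
from h import *
import sys
tag=sys.argv[1]
s,R=st()
p=np.load('jig.npy');u=np.array([np.cos(p[2]),np.sin(p[2])]);m=p[:2]-.055*u
ua=R[:2,0];n=np.array([*(s['tcp_pos'][:2]+.1935*ua),s['tcp_pos'][2]+.0094])
e=n-[*m,.07];print('nose rel mouth: along',e[:2]@u*1000,'left',(u[0]*e[1]-u[1]*e[0])*1000,'up',e[2]*1000, 'dang',np.degrees(np.arctan2(ua[1],ua[0])-p[2]))
T=snap('top',tag);S=snap('scene',tag);snap('wrist',tag)
for d,nm,x0,y0 in((T,'t'+tag,200,160),(S,'s'+tag,180,200)):
  crop(d,x0,y0,x0+100,y0+70,8,nm+'.png')
print('pred nose',proj(T,n),proj(S,n),'mouth',proj(T,[*m,.07]),proj(S,[*m,.07]))
E
python3 look.py 5
```

```text
t 7.1 tcp [ 0.4857 -0.0879  0.06  ] xang 79.02 z [-8.e-04  3.e-04 -1.e+00] F [-0.2 -0.  -1.7] M [ 0.11 -0.    0.07] gap 0.263
nose rel mouth: along -30.99442731705149 left 0.5474200090984171 up -0.5854848285068992 dang 0.07477512530026335
pred nose [252.00301883 205.93891239] [256.40211551 242.12941933] mouth [241.1378626  203.29213348] [244.14390248 245.17498621]
```

View pics/t5.png

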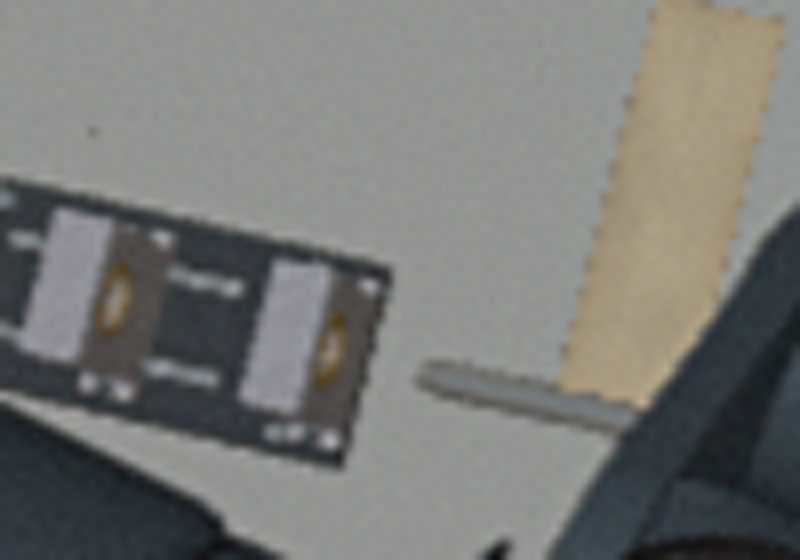

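View pics/scene5.png

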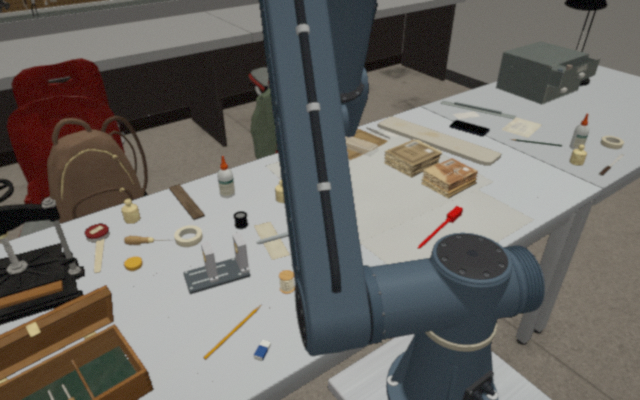

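View pics/wrist5.png

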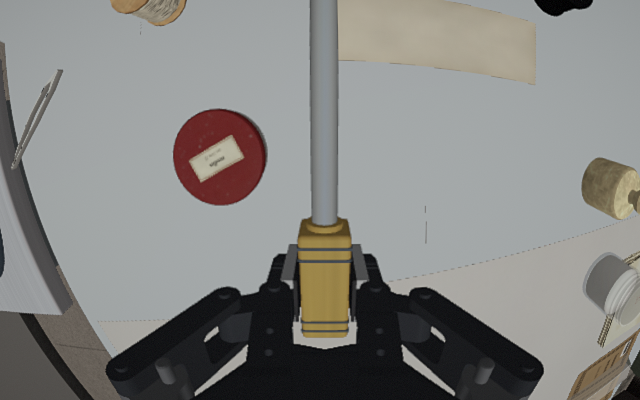

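Both views show the nose just short of the mouth: the top nose is at (252,206) and the mouth at (241,203). I'll measure the rod's centreline at sub-pixel level against the prediction and the bore.

```bash
cat > cl.py <<'E'
from h import *
import sys
from station import manip
tag=sys.argv[1]; ks=eval(sys.argv[2])
s,R=st() 
u3=R[:,0]
base=np.array(s['tcp_pos'])+[0,0,.0094]
for nm in('top','scene'):
    d=pickle.load(open(f'{nm}{tag}.pkl','rb'));g=d['pixels'].astype(np.float32)
    for k in ks:
        P=base+u3*k;q=proj(d,P);q2=proj(d,P+u3*.01);t=(q2-q)/np.linalg.norm(q2-q);n=np.array([-t[1],t[0]])
        o=np.arange(-6,6.01,.25)
        acc=0
        for a in np.arange(-1,1.01,.5):
            xy=q+a*t+o[:,None]*n
            acc=acc+cv2.remap(g,xy[:,0].astype(np.float32).reshape(1,-1),xy[:,1].astype(np.float32).reshape(1,-1),cv2.INTER_LINEAR)[0]
        acc/=5; bgl=acc[:8].mean(0);bgr=acc[-8:].mean(0)
        diff=np.linalg.norm(acc-np.linspace(0,1,len(o))[:,None]*(bgr-bgl)-bgl,axis=1);diff[diff<8]=0
        print(nm,k,q.round(1),'n',n.round(2),'off',round((diff*o).sum()/max(diff.sum(),1e-6),2),'width',round((diff>diff.max()/2).sum()*.25,2),'pk',diff.max().round())
E
python3 cl.py 5 "[.12,.13,.14,.15,.16,.17,.18]"
python3 -c "
from h import *
d=pickle.load(open('scene5.pkl','rb'));crop(d,190,210,290,285,8,'s5.png')"
```

```text
t 7.25 tcp [ 0.4862 -0.0879  0.0609] xang 79.05 z [ 9.e-04 -4.e-04 -1.e+00] F [-1.1 -0.4 -1.8] M [-0.01 -0.01  0.03] gap 0.264
top 0.12 [277.8 211.5] n [ 0.22 -0.98] off 0.17 width 4.25 pk 40.0
top 0.13 [274.3 210.7] n [ 0.22 -0.98] off -0.68 width 4.5 pk 84.0
top 0.14 [270.8 209.9] n [ 0.22 -0.98] off -0.75 width 4.0 pk 88.0
top 0.15 [267.2 209.2] n [ 0.22 -0.98] off -0.63 width 5.0 pk 86.0
top 0.16 [263.7 208.4] n [ 0.22 -0.98] off -0.74 width 5.0 pk 83.0
top 0.17 [260.2 207.6] n [ 0.22 -0.98] off -0.77 width 4.75 pk 93.0
top 0.18 [256.7 206.8] n [ 0.22 -0.98] off -0.72 width 4.5 pk 97.0
scene 0.12 [284.3 234. ] n [-0.27 -0.96] off -1.1 width 3.5 pk 102.0
scene 0.13 [280.5 235.1] n [-0.27 -0.96] off -1.21 width 3.25 pk 107.0
scene 0.14 [276.8 236.1] n [-0.27 -0.96] off -1.22 width 3.0 pk 90.0
scene 0.15 [273.  237.2] n [-0.27 -0.96] off -1.15 width 3.5 pk 102.0
scene 0.16 [269.2 238.2] n [-0.27 -0.96] off -1.11 width 3.25 pk 104.0
scene 0.17 [265.3 239.3] n [-0.27 -0.96] off -1.14 width 3.25 pk 96.0
scene 0.18 [261.5 240.3] n [-0.27 -0.96] off -1.28 width 3.25 pk 97.0
```

View pics/s5.png

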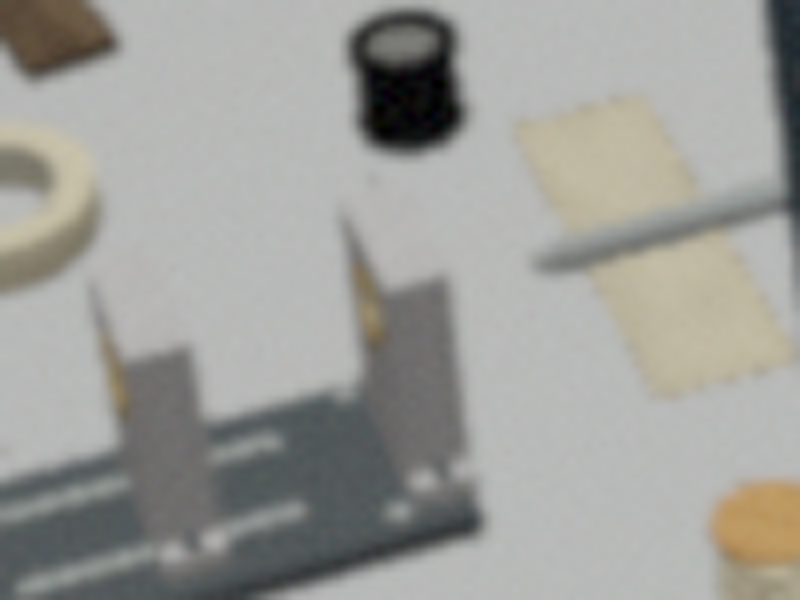

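```bash
cat > ef.py <<'E'
from h import *
from scipy.optimize import least_squares
T=pickle.load(open('top5.pkl','rb'));S=pickle.load(open('scene5.pkl','rb'))
T0=pickle.load(open('top0.pkl','rb'))['pixels'];S0=pickle.load(open('scene0.pkl','rb'))['pixels']
gray={'T':cv2.cvtColor((T['pixels']/2+T0/2).astype(np.uint8),cv2.COLOR_BGR2GRAY).astype(np.float32),
'S':cv2.cvtColor((S['pixels']/2+S0/2).astype(np.uint8),cv2.COLOR_BGR2GRAY).astype(np.float32)}
cam={'T':T,'S':S}
b=.012
def W(p,X):
    c,s=np.cos(p[2]),np.sin(p[2]);X=np.array(X);return np.array([p[0]+c*X[0]-s*X[1],p[1]+s*X[0]+c*X[1],X[2]])
def blk(x0,x1,far):
    z=.095;A=[(x0,-.025,z),(x1,-.025,z),(x1,.025,z),(x0,.025,z)]
    return [(A[i],A[(i+1)%4],far) for i in range(4)]+[((x0,.025,.03),(x0,.025,z),far),((x1,.025,.03),(x1,.025,z),far)]
B=[(-.055,-.038,b),(.095,-.038,b),(.095,.038,b),(-.055,.038,b)]
E=[(B[i],B[(i+1)%4],0) for i in range(4)]+blk(-.055,-.035,0)+blk(-.055+.07,-.035+.07,1)
def obs(p,bias,rng):
    out=[]
    for cn in 'TS':
        d=cam[cn];bi=bias[cn]
        for ei,(a,c,far) in enumerate(E):
            if cn=='T' and a[2]!=c[2]: continue
            sh=np.array([p[3]*far,0,0]);qa=proj(d,W(p,np.array(a)+sh))+bi;qb=proj(d,W(p,np.array(c)+sh))+bi
            t=(qb-qa)/np.linalg.norm(qb-qa);n=np.array([-t[1],t[0]]);o=np.arange(-rng,rng+.01,.25)
            for f in np.linspace(.15,.85,8):
                xy=qa+f*(qb-qa)+o[:,None]*n
                pr=cv2.remap(gray[cn],xy[:,0].astype(np.float32)[None],xy[:,1].astype(np.float32)[None],cv2.INTER_CUBIC)[0]
                g=np.abs(np.gradient(cv2.GaussianBlur(pr[None],(5,1),0)[0],.25))
                i=g.argmax()
                if g[i]>12 and 2<i<len(o)-3:
                    w=g[i-2:i+3];out.append((cn,ei,f,o[i-2:i+3]@w/w.sum(),n,xy[0]*0+qa+f*(qb-qa),n))
    return out
# rod observed biases: perpendicular offsets (tool-based, nose) from cl.py
from station import manip
p0=np.load('jig.npy');p=p0.copy();bias={'T':np.zeros(2),'S':np.zeros(2)}
rodn={'T':(np.array([.22,-.98]),-.715),'S':(np.array([-.27,-.96]),-1.17)}
x=np.r_[p,0,0,0,0]
for it in range(8):
    rng=5 if it<2 else 3
    bias={'T':x[4:6],'S':x[6:8]};O=obs(x[:4],bias,rng)
    tgt=[(cn,ei,f,q+o*n,n) for cn,ei,f,o,n,q,_ in O]
    def res(y):
        r=[]
        for cn,ei,f,m,n in tgt:
            a,c,far=E[ei];sh=np.array([y[3]*far,0,0]);bi=y[4:6] if cn=='T' else y[6:8]
            q=proj(cam[cn],W(y,np.array(a)+f*(np.array(c)-np.array(a))+sh))+bi
            r.append((q-m)@n)
        r+=[10*(y[4:6]@rodn['T'][0]-rodn['T'][1]),10*(y[6:8]@rodn['S'][0]-rodn['S'][1])]
        t=lambda v:np.array([-v[1],v[0]])
        r+=[2*(y[4:6]@t(rodn['T'][0])),2*(y[6:8]@t(rodn['S'][0]))]   # weak prior on along-rod bias
        return np.array(r)
    f_=least_squares(res,x,loss='soft_l1',f_scale=.4);x=f_.x
    print(it,len(tgt),x.round(4),np.degrees(x[2]).round(2),'rms',np.sqrt(np.median(res(x)**2)).round(3))
np.save('jig2.npy',x[:4])
u=np.array([np.cos(x[2]),np.sin(x[2])]);print('mouth',x[:2]-.055*u)
for cn in 'TS':
    im=cv2.resize(cam[cn]['pixels'],None,fx=8,fy=8,interpolation=cv2.INTER_CUBIC)
    bi=x[4:6] if cn=='T' else x[6:8]
    P=lambda X:tuple(int(v) for v in (proj(cam[cn],W(x,X))+bi+.44)*8)
    for a,c,far in E:
        sh=np.array([x[3]*far,0,0]);cv2.line(im,P(np.array(a)+sh),P(np.array(c)+sh),(0,0,255),1)
    cv2.circle(im,P((-.055,0,.07)),4,(0,255,0),-1);cv2.circle(im,P((.015+x[3],0,.07)),4,(0,255,0),-1)
    x0,y0=(185,165) if cn=='T' else (180,215)
    cv2.imwrite(f'pics/ef{cn}.png',im[y0*8:(y0+75)*8,x0*8:(x0+100)*8])
E
python3 ef.py
```

```text
0 179 [0.542  0.1876 1.3732 0.0085 0.2932 0.793  0.2455 1.1518] 78.68 rms 0.269
1 182 [0.542  0.1878 1.3694 0.0083 0.3219 0.795  0.2332 1.1625] 78.46 rms 0.231
2 174 [0.5419 0.1878 1.3709 0.0083 0.3354 0.7964 0.2162 1.1702] 78.55 rms 0.243
3 173 [0.5419 0.1877 1.3718 0.0082 0.2711 0.7816 0.2119 1.1715] 78.6 rms 0.227
4 174 [0.5419 0.1877 1.3728 0.0083 0.296  0.7876 0.2053 1.1731] 78.66 rms 0.248
5 175 [0.542  0.1877 1.3729 0.0082 0.3181 0.7926 0.2101 1.1721] 78.66 rms 0.242
6 174 [0.542  0.1877 1.3726 0.0083 0.3014 0.7895 0.2023 1.1732] 78.64 rms 0.243
7 175 [0.542  0.1878 1.3738 0.0082 0.3205 0.7916 0.2014 1.1774] 78.71 rms 0.242
mouth [0.53122264 0.13386926]
```

View pics/efT.png

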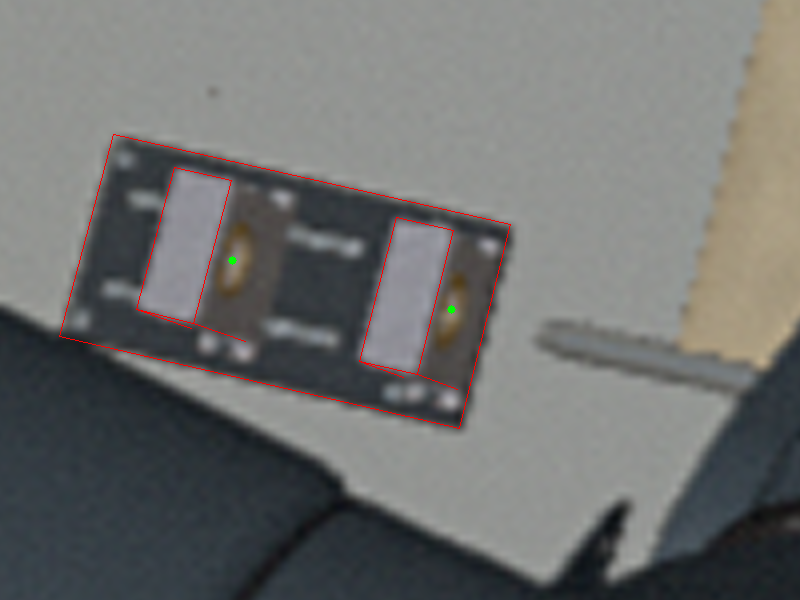

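View pics/efS.png

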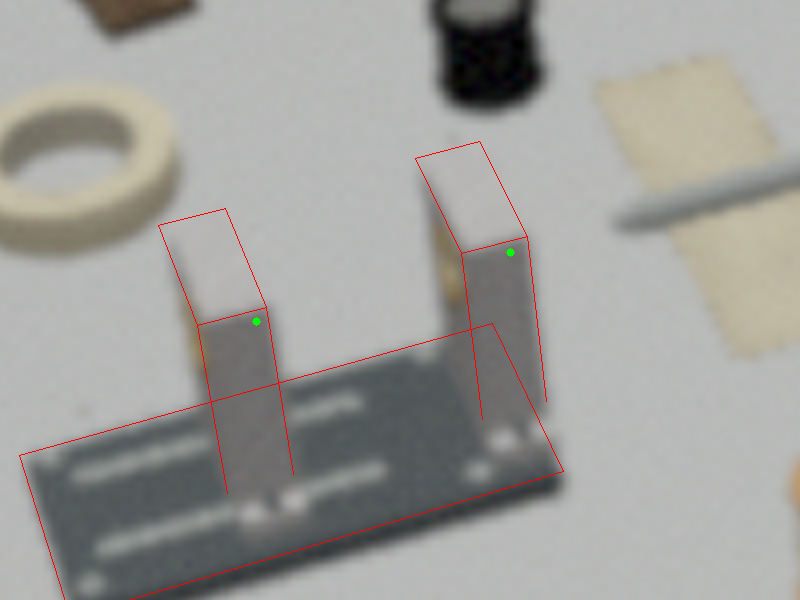

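The model overlay matches in both views. The mouth is at (0.5312, 0.1339), the angle is 78.7° and the joint is about 8 mm. I apply small corrections (yaw +0.33°, y +0.8 mm) and enter the first bore.

servo_tool(increments=[{"travel": [0,0.8,0],"yaw": 0.33,"hand": 1},{"travel": [5,0,0],"yaw": 0,"hand": 1},{"travel": [8,0,0],"yaw": 0,"hand": 1},{"travel": [8,0,0],"yaw": 0,"hand": 1},{"travel": [6,0,0],"yaw": 0,"hand": 1},{"travel": [4,0,0],"yaw": 0,"hand": 1},{"travel": [4,0,0],"yaw": 0,"hand": 1},{"travel": [4,0,0],"yaw": 0,"hand": 1},{"travel": [0,0,0],"yaw": 0,"hand": 1}])

```text
t: 8.15
tcp_pos: [0.4943, -0.0489, 0.0605]
tool_rot: [0.773, 0.635, -0.0, -0.0]
force: [0.5, -0.6, -2.2]
finger_gap: 0.262
```

```bash
sed -i 's/jig.npy/jig2.npy/' look.py; python3 look.py 6
```

```text
t 8.15 tcp [ 0.4943 -0.0489  0.0605] xang 78.78 z [-1.e-04  1.e-04 -1.e+00] F [ 0.5 -0.6 -2.2] M [-0.05  0.01 -0.05] gap 0.262
nose rel mouth: along 7.07129843412954 left 0.6906348588130865 up -0.10883120808963254 dang 0.07133399327208692
pred nose [238.10266879 202.17721887] [240.43693335 245.91312135] mouth [240.6298222 202.4946036] [243.16302152 244.94582563]
```

View pics/t6.png

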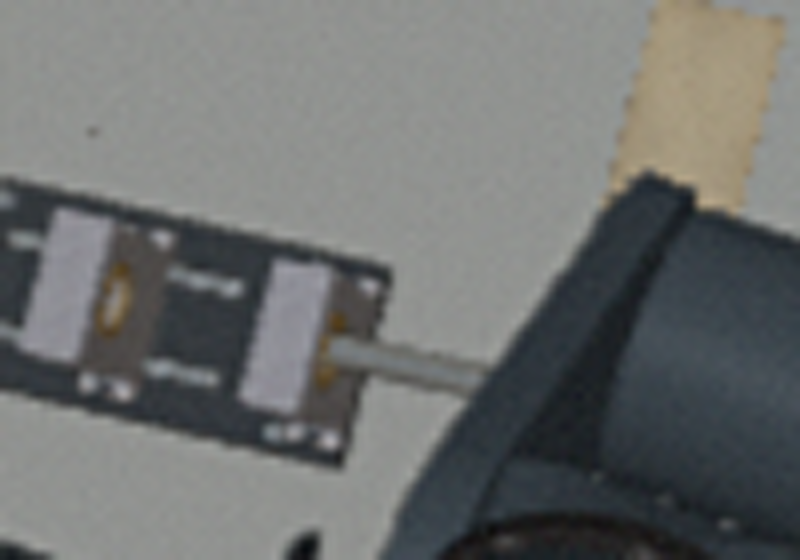

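View pics/s6.png

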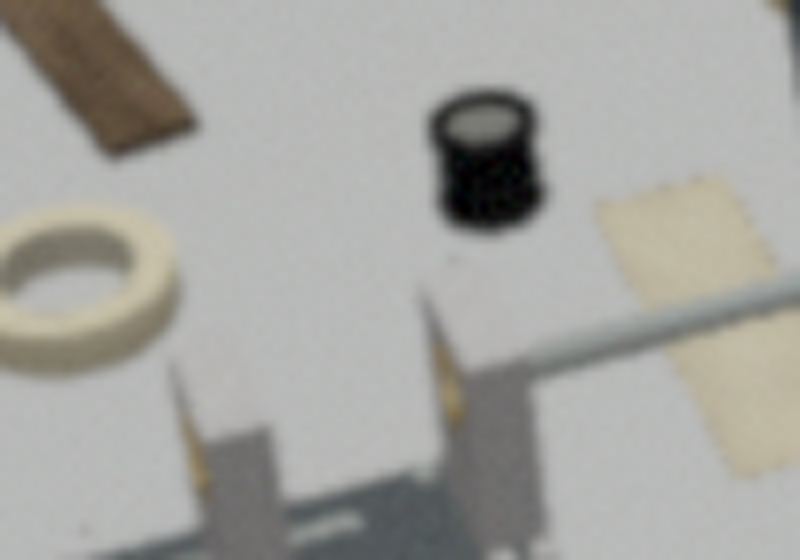

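The nose is in the entry bore with negligible force. Next I nudge y +0.5 mm and advance to just short of the far block.

servo_tool(increments=[{"travel": [2,0.5,0],"yaw": 0,"hand": 1},{"travel": [5,0,0],"yaw": 0,"hand": 1},{"travel": [5,0,0],"yaw": 0,"hand": 1},{"travel": [5,0,0],"yaw": 0,"hand": 1},{"travel": [5,0,0],"yaw": 0,"hand": 1},{"travel": [5,0,0],"yaw": 0,"hand": 1},{"travel": [5,0,0],"yaw": 0,"hand": 1},{"travel": [5,0,0],"yaw": 0,"hand": 1},{"travel": [5,0,0],"yaw": 0,"hand": 1},{"travel": [5,0,0],"yaw": 0,"hand": 1},{"travel": [5,0,0],"yaw": 0,"hand": 1},{"travel": [5,0,0],"yaw": 0,"hand": 1},{"travel": [0,0,0],"yaw": 0,"hand": 1}])

```text
t: 9.6
tcp_pos: [0.5059, 0.0071, 0.0605]
tool_rot: [0.773, 0.635, 0.0, -0.0]
force: [0.5, -0.1, -2.2]
finger_gap: 0.261
```

```bash
python3 look.py 7
```

```text
t 9.6 tcp [0.5059 0.0071 0.0605] xang 78.79 z [-0.e+00  1.e-04 -1.e+00] F [ 0.5 -0.1 -2.2] M [-0.02 -0.    0.04] gap 0.261
nose rel mouth: along 64.23491965048878 left 0.2886496395941313 up -0.09665976030016898 dang 0.08321463412430465
pred nose [218.19270364 197.48555662] [217.22237116 252.13545206] mouth [240.6298222 202.4946036] [243.16302152 244.94582563]
```

View pics/t7.png

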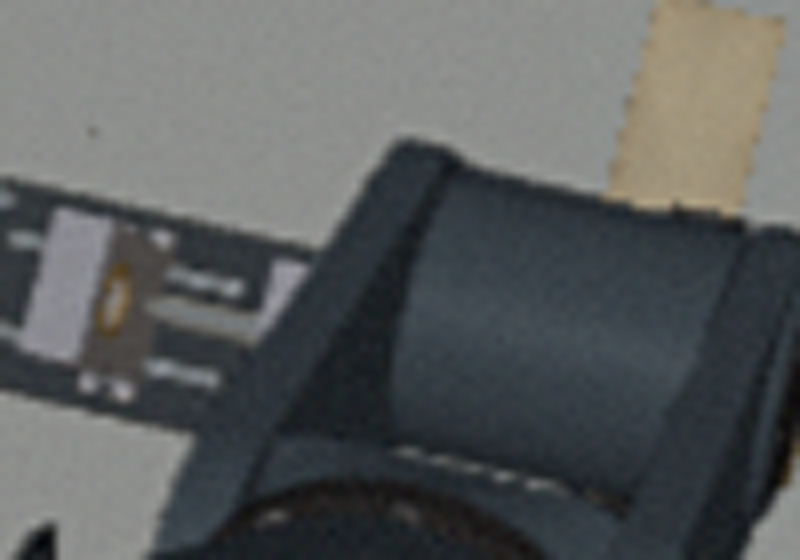

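View pics/s7.png

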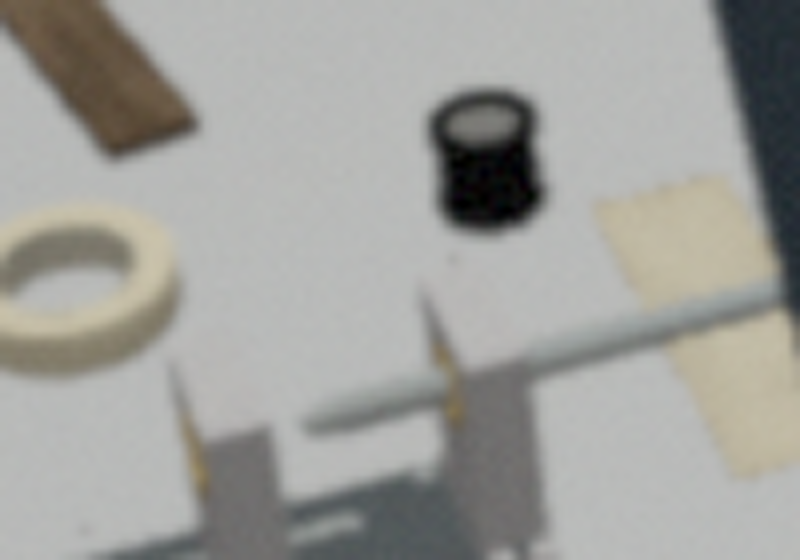

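View pics/wrist7.png

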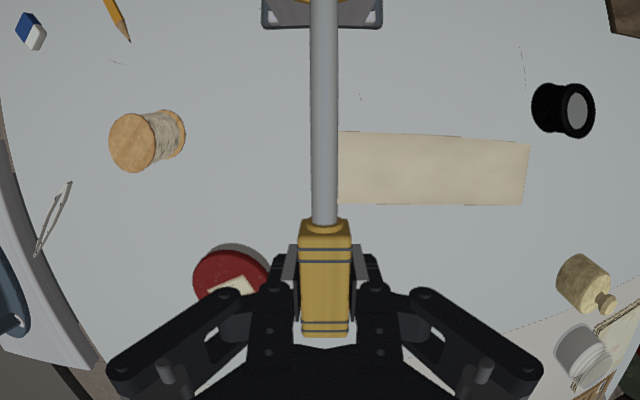

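The rod emerges through the entry block, with its nose at top (218.5,198), lined up with the far bore at (214.5,197.5). Force is negligible. Entering the far block slowly.

servo_tool(increments=[{"travel": [3,0,0],"yaw": 0,"hand": 1},{"travel": [4,0,0],"yaw": 0,"hand": 1},{"travel": [4,0,0],"yaw": 0,"hand": 1},{"travel": [3,0,0],"yaw": 0,"hand": 1},{"travel": [3,0,0],"yaw": 0,"hand": 1},{"travel": [3,0,0],"yaw": 0,"hand": 1},{"travel": [3,0,0],"yaw": 0,"hand": 1},{"travel": [3,0,0],"yaw": 0,"hand": 1},{"travel": [0,0,0],"yaw": 0,"hand": 1}])

```text
t: 10.65
tcp_pos: [0.511, 0.0323, 0.0605]
tool_rot: [0.773, 0.635, 0.0, 0.0]
force: [0.1, -0.7, -2.4]
finger_gap: 0.267
```

```bash
python3 look.py 8
```

```text
t 10.65 tcp [0.511  0.0323 0.0605] xang 78.77 z [ 1.e-04  0.e+00 -1.e+00] F [ 0.1 -0.7 -2.4] M [-0.03  0.02  0.03] gap 0.267
nose rel mouth: along 89.96959854366995 left 0.1373193860478017 up -0.08623496420580301 dang 0.06264034579173959
pred nose [209.25585088 195.39055761] [206.51755671 255.01129746] mouth [240.6298222 202.4946036] [243.16302152 244.94582563]
```

View pics/s8.png

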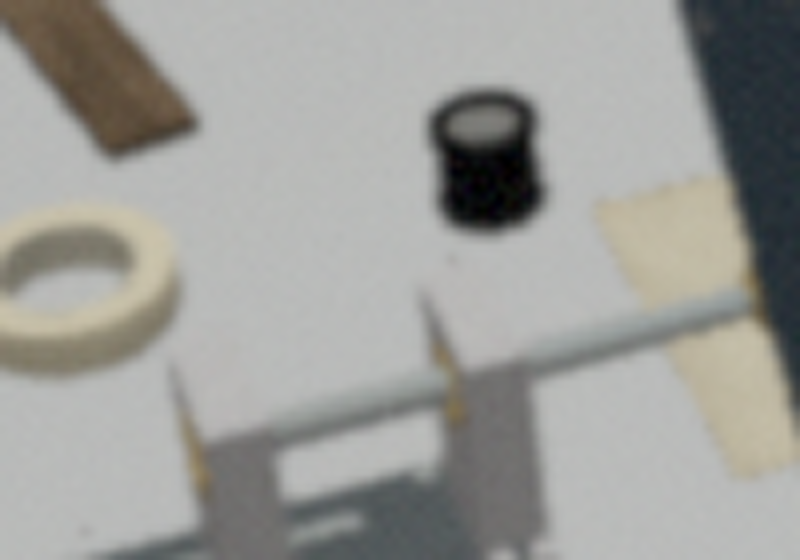

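It is inside the far bore with no axial load. Advancing the remaining 33 mm.

servo_tool(increments=[{"travel": [3,0,0],"yaw": 0,"hand": 1},{"travel": [4,0,0],"yaw": 0,"hand": 1},{"travel": [4,0,0],"yaw": 0,"hand": 1},{"travel": [4,0,0],"yaw": 0,"hand": 1},{"travel": [4,0,0],"yaw": 0,"hand": 1},{"travel": [4,0,0],"yaw": 0,"hand": 1},{"travel": [4,0,0],"yaw": 0,"hand": 1},{"travel": [4,0,0],"yaw": 0,"hand": 1},{"travel": [2,0,0],"yaw": 0,"hand": 1},{"travel": [0,0,0],"yaw": 0,"hand": 1},{"travel": [0,0,0],"yaw": 0,"hand": 1},{"travel": [0,0,0],"yaw": 0,"hand": 1}])

```text
t: 12.0
tcp_pos: [0.5173, 0.0642, 0.0605]
tool_rot: [0.773, 0.634, -0.0, -0.0]
force: [-0.4, 1.2, -1.8]
finger_gap: 0.267
```

```bash
python3 look.py 9; python3 -c "
from h import *
d=pickle.load(open('scene9.pkl','rb'));crop(d,170,215,270,290,8,'s9.png')
d=pickle.load(open('top9.pkl','rb'));crop(d,170,150,270,225,8,'t9.png')"
```

```text
t 12.0 tcp [0.5173 0.0642 0.0605] xang 78.74 z [-2.e-04  0.e+00 -1.e+00] F [-0.4  1.2 -1.8] M [0.03 0.02 0.03] gap 0.267
nose rel mouth: along 122.4869344397202 left 0.11012294493946417 up -0.11773208341316066 dang 0.025816496478956025
pred nose [197.97933527 192.80877369] [192.77286507 258.76506828] mouth [240.6298222 202.4946036] [243.16302152 244.94582563]
```

View pics/s9.png

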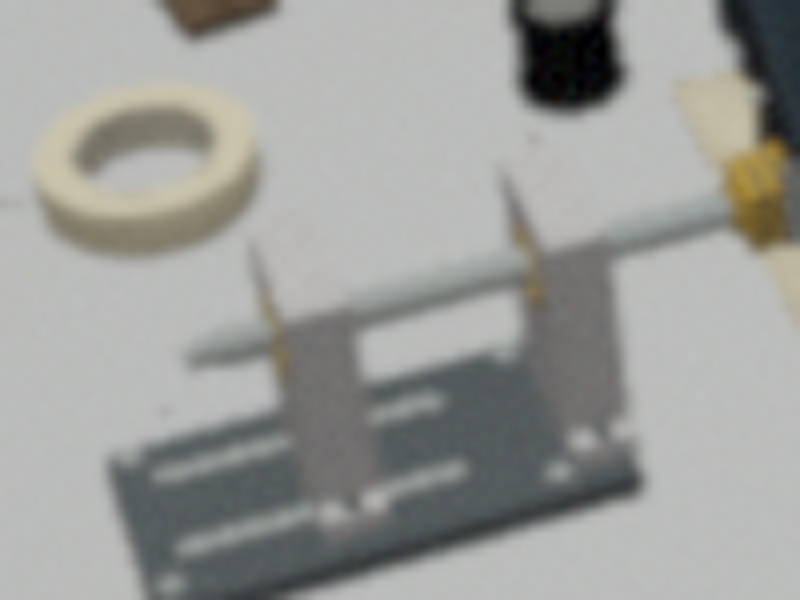

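View pics/t9.png

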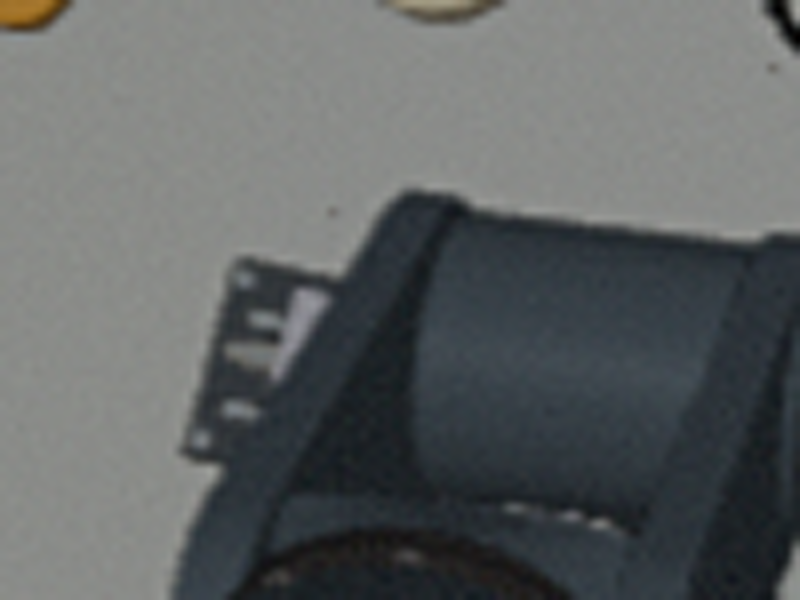

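View pics/wrist9.png

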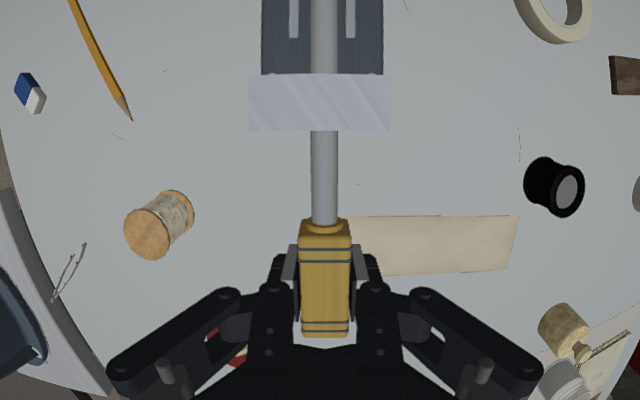

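The rod is through: the scene nose is at (192.8,259), matching the prediction. The wrist view shows the block spanning columns 249–391 (centre 320) and the rod centred at 324.5, which suggests it may sit about 1 mm off-centre sideways. Checking that properly.

```bash
cat > wc.py <<'E'
from h import *
import sys
tag=sys.argv[1]
d=pickle.load(open(f'wrist{tag}.pkl','rb'));g=cv2.cvtColor(d['pixels'],cv2.COLOR_BGR2GRAY).astype(float)
s,R=st();tcp=np.array(s['tcp_pos'])
p=np.load('jig2.npy');c,sn=np.cos(p[2]),np.sin(p[2])
Wj=lambda X:np.array([p[0]+c*X[0]-sn*X[1],p[1]+sn*X[0]+c*X[1],X[2]])
Pt=lambda a,b,z:proj(d,tcp+R[:,0]*a+R[:,1]*b+[0,0,z],True)
print('pred block near top corners',proj(d,Wj((-.055,.025,.095)),True),proj(d,Wj((-.055,-.025,.095)),True),'far-side',proj(d,Wj((-.035,.025,.095)),True),proj(d,Wj((-.035,-.025,.095)),True))
print('base corners edge',[proj(d,Wj((-.02,y,.012)),True).round(1) for y in(.038,-.038)],'x=0',[proj(d,Wj((0,y,.012)),True).round(1) for y in(.038,-.038)])
print('rod axis',[Pt(k,0,.0094).round(1) for k in(.03,.06,.1,.12)],'shoulder top',Pt(.0235,0,.0214))
def edges(row,lo,hi,thr=15):
    pr=g[row-2:row+3].mean(0);gr=np.gradient(pr);pk=[(i,round(gr[i])) for i in range(lo,hi) if abs(gr[i])>thr and abs(gr[i])==abs(gr[i-2:i+3]).max()]
    out=[]
    for i,v in pk:
        w=abs(gr[i-2:i+3]);out.append((round(float((w*np.arange(i-2,i+3)).sum()/w.sum()),2),v))
    return out
for r in (20,50,90,100,110,120,150,180,205): print(r,edges(r,235,405,10))
E
python3 wc.py 9
```

```text
t 12.15 tcp [0.5173 0.0642 0.0605] xang 78.73 z [-2.e-04  0.e+00 -1.e+00] F [-0.3  0.2 -3. ] M [0.06 0.04 0.02] gap 0.262
pred block near top corners [255.45533258 127.13505364] [397.32681922 127.26133815] far-side [254.23470182  70.89040599] [398.59810588  71.13079819]
base corners edge [array([263.2,  60.9]), array([387.9,  61. ])] x=0 [array([263.3,  29.9]), array([387.8,  30.1])]
rod axis [array([325.9, 212.1]), array([326. , 146.8]), array([326. ,  54.4]), array([325.9,  10.2])] shoulder top [326.0402821  235.97611534]
20 [(260.97, -47), (288.59, 31), (298.06, -32), (310.5, 14), (336.66, -18), (345.25, 30), (354.83, -32), (382.94, 48)]
50 [(260.42, -44), (310.46, 15), (336.62, -17), (383.0, 47)]
90 []
100 []
110 []
120 []
150 [(309.93, -34), (337.54, 40)]
180 [(310.25, -27), (337.68, 34)]
205 [(311.01, -37), (337.21, 28)]
```

```bash
sed -i 's/(r,235,405,10)/(r,235,405,4)/' wc.py; sed -i 's/edges(r,235,405,10)/edges(r,235,405,3)/' wc.py; python3 wc.py 9 | tail -9
python3 - <<'E'
from h import *
d=pickle.load(open('wrist9.pkl','rb'));crop(d,230,0,410,150,4,'w9c.png')
E
```

```text
20 [(260.97, -47), (288.59, 31), (298.06, -32), (310.5, 14), (336.66, -18), (345.25, 30), (354.83, -32), (382.94, 48)]
50 [(260.42, -44), (310.46, 15), (336.62, -17), (383.0, 47)]
90 []
100 []
110 []
120 []
150 [(309.93, -34), (337.54, 40)]
180 [(310.25, -27), (337.68, 34)]
205 [(311.01, -37), (337.21, 28)]
```

View pics/w9c.png

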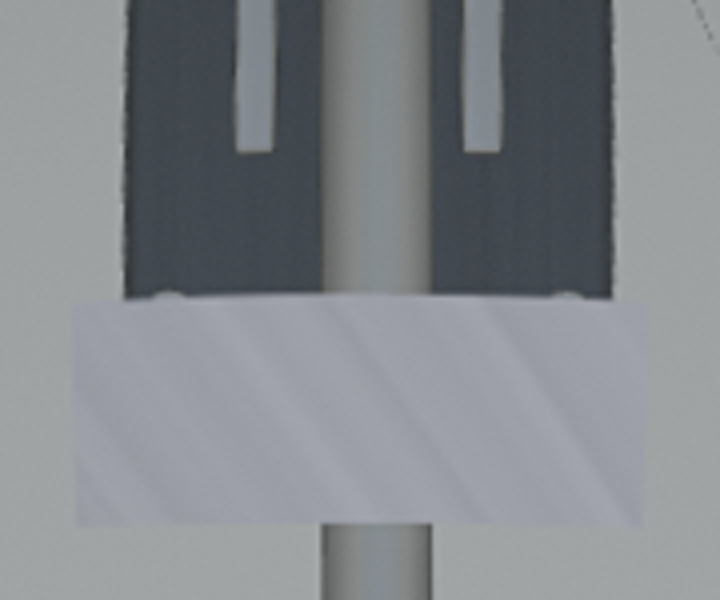

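The block, base and rod columns solve to the rod lying about 1.3 mm to +tool-y of the bore centre. It still isn't touching. I shift −1.2 mm in y, then check height by a gentle probe.

servo_tool(increments=[{"travel": [0,-0.6,0],"yaw": 0,"hand": 1},{"travel": [0,-0.6,0],"yaw": 0,"hand": 1},{"travel": [0,0,0],"yaw": 0,"hand": 1},{"travel": [0,0,0],"yaw": 0,"hand": 1}])

```text
t: 12.55
tcp_pos: [0.5163, 0.0645, 0.0605]
tool_rot: [0.773, 0.634, 0.0, 0.0]
force: [1.1, -0.1, -2.1]
finger_gap: 0.263
```

```bash
python3 look.py 10; python3 wc.py 10|tail -9;python3 - <<'E'
from h import *
d=pickle.load(open('wrist10.pkl','rb'));crop(d,230,0,410,150,4,'w10c.png')
E
```

```text
t 12.55 tcp [0.5163 0.0645 0.0605] xang 78.74 z [ 1.e-04 -0.e+00 -1.e+00] F [ 1.1 -0.1 -2.1] M [ 0.06  0.02 -0.04] gap 0.263
nose rel mouth: along 122.57754625934096 left 1.2073967442273805 up -0.06681934889292418 dang 0.032864146962235906
pred nose [197.83953704 193.18223271] [192.829909   259.04096627] mouth [240.6298222 202.4946036] [243.16302152 244.94582563]
20 [(262.39, -41), (290.67, 34), (299.82, -27), (310.48, 14), (332.32, -4), (336.64, -18), (347.19, 33), (356.6, -25), (384.38, 46)]
50 [(262.03, -48), (310.5, 15), (336.67, -17), (384.62, 46)]
90 []
100 []
110 []
120 []
150 [(309.94, -35), (337.54, 40)]
180 [(310.24, -27), (337.69, 34)]
205 [(311.02, -37), (337.2, 28)]
```

View pics/w10c.png

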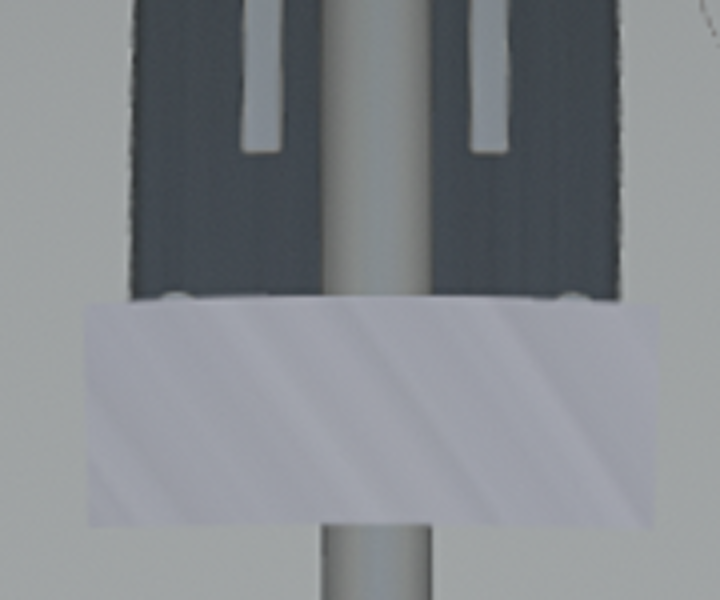

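The rod is now centred within about 0.3 mm laterally (rod 323.7, block 322.9, base 323.3), and it moved freely. Vertical probe: up 1 mm, read, then down.

servo_tool(increments=[{"travel": [0,0,-0.5],"yaw": 0,"hand": 1},{"travel": [0,0,-0.5],"yaw": 0,"hand": 1},{"travel": [0,0,0],"yaw": 0,"hand": 1},{"travel": [0,0,0],"yaw": 0,"hand": 1}])

```text
t: 13.1
tcp_pos: [0.5163, 0.0646, 0.0616]
tool_rot: [0.773, 0.634, 0.0, 0.0]
force: [0.2, -0.1, -3.6]
finger_gap: 0.265
```

servo_tool(increments=[{"travel": [0,0,0.5],"yaw": 0,"hand": 1},{"travel": [0,0,0.5],"yaw": 0,"hand": 1},{"travel": [0,0,0.5],"yaw": 0,"hand": 1},{"travel": [0,0,0.5],"yaw": 0,"hand": 1},{"travel": [0,0,0],"yaw": 0,"hand": 1},{"travel": [0,0,0],"yaw": 0,"hand": 1}])

```text
t: 13.7
tcp_pos: [0.5162, 0.0646, 0.0595]
tool_rot: [0.773, 0.634, -0.0, -0.0]
force: [0.4, -0.2, -2.5]
finger_gap: 0.27
```

```bash
python3 -c "
from h import *
st()"
```

```text
t 13.7 tcp [0.5162 0.0646 0.0595] xang 78.75 z [-0.  0. -1.] F [ 0.4 -0.2 -2.5] M [-0.01  0.01  0.04] gap 0.27
```

servo_tool(increments=[{"travel": [0.5,0,-0.5],"yaw": 0,"hand": 1},{"travel": [0,0,-0.5],"yaw": 0,"hand": 1},{"travel": [0,0,0],"yaw": 0,"hand": 1},{"travel": [0,0,0],"yaw": 0,"hand": 1}])

```text
t: 14.1
tcp_pos: [0.5163, 0.0651, 0.0605]
tool_rot: [0.773, 0.634, 0.0, 0.0]
force: [-0.5, -0.5, -2.2]
finger_gap: 0.261
```

```bash
python3 look.py 11
python3 - <<'E'
from h import *
d=pickle.load(open('wrist11.pkl','rb'));crop(d,270,200,380,345,4,'w11c.png')
s,R=st();tcp=np.array(s['tcp_pos'])
for a,b,z in((.0235,0,.0094),(.0235,0,.0154),(.0235,.012,.0214),(-.0365,.012,.0214)):
  print(a,z,proj(d,tcp+R[:,0]*a+R[:,1]*b+[0,0,z],True))
S=pickle.load(open('scene11.pkl','rb'));crop(S,175,235,255,295,10,'s11.png')
p=np.load('jig2.npy');u=np.array([np.cos(p[2]),np.sin(p[2])])
for k in (98.2,118,121,124,127):
  X=[*(p[:2]+(-.055+k/1000)*u),.07];print(k,proj(S,X)+[.2,1.17])
E
```

```text
t 14.1 tcp [0.5163 0.0651 0.0605] xang 78.75 z [ 1.e-04  0.e+00 -1.e+00] F [-0.5 -0.5 -2.2] M [-0.05 -0.05 -0.02] gap 0.261
nose rel mouth: along 123.10170095121214 left 1.2468546385753094 up -0.05201086623872475 dang 0.036539807014532584
pred nose [197.65253354 193.15389193] [192.60858954 259.10747496] mouth [240.6298222 202.4946036] [243.16302152 244.94582563]
t 14.25 tcp [0.5163 0.065  0.0605] xang 78.74 z [ 0. -0. -1.] F [-0.6  0.6 -2.7] M [ 0.03 -0.01  0.01] gap 0.264
0.0235 0.0094 [325.93609936 225.21537557]
0.0235 0.0154 [326.00224312 230.39851306]
0.0235 0.0214 [353.92237659 235.88387196]
-0.0365 0.0214 [348.71351743 338.26999488]
98.2 [203.24596722 257.06113826]
118 [194.86796404 259.34694576]
121 [193.58979147 259.69567522]
124 [192.30929078 260.04503986]
127 [191.02645558 260.39504144]
```

View pics/w11c.png

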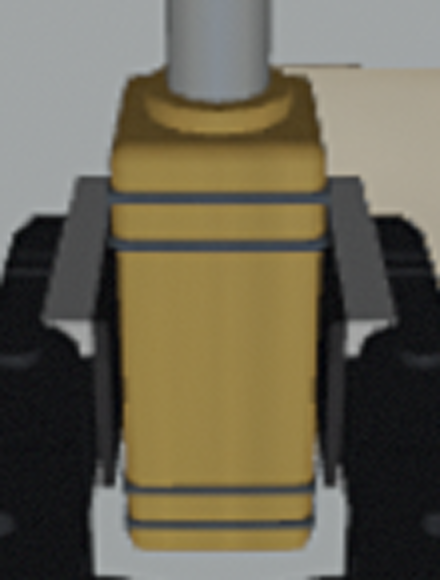

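View pics/s11.png

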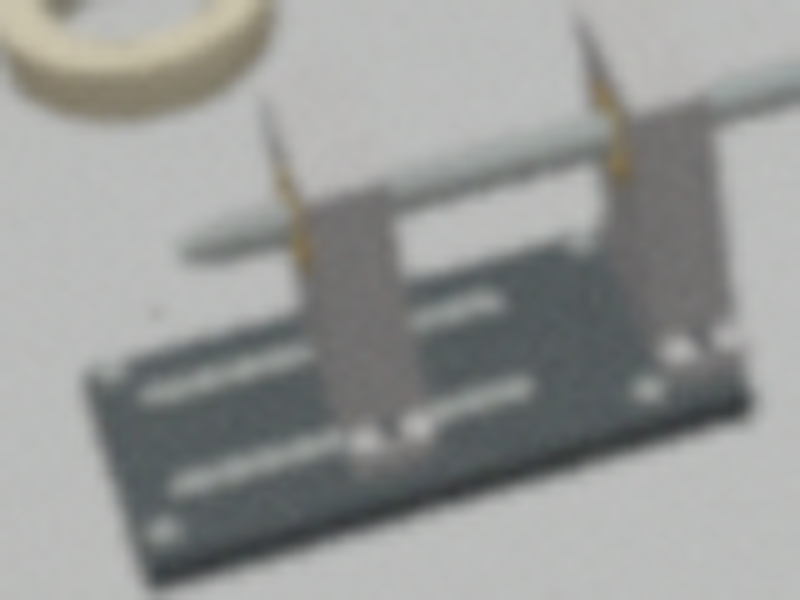

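The handle edges (rows 235.5 and 337) match the model (235.9 and 338.3). The scene nose at x≈192.4 corresponds to about 124 mm past the mouth, so roughly 25 mm stands out. Last check: did the far block or anything else move?

Run:
```python
from h import *
A=pickle.load(open('scene0.pkl','rb'))['pixels'];B=pickle.load(open('scene11.pkl','rb'))['pixels']
g=lambda x:cv2.cvtColor(x,cv2.COLOR_BGR2GRAY).astype(np.float32)
for n,(x0,y0,x1,y1) in dict(far=(204,258,220,282),entry=(238,255,252,278),base=(182,268,202,290),tape=(172,222,204,247),loupe=(230,208,250,230),tin=(308,245,336,272),spool=(276,266,298,295)).items():
    print(n,np.round(cv2.phaseCorrelate(g(A)[y0:y1,x0:x1].copy(),g(B)[y0:y1,x0:x1].copy(),cv2.createHanningWindow((x1-x0,y1-y0),cv2.CV_32F)),2) if 0 else cv2.phaseCorrelate(g(A)[y0:y1,x0:x1].copy(),g(B)[y0:y1,x0:x1].copy(),cv2.createHanningWindow((x1-x0,y1-y0),cv2.CV_32F)))
st()
```

```text
far ((0.14499574492237066, 0.062499374528043106), 0.930495752642552)
entry ((0.594051676898367, 0.08578165027444484), 0.9962830245494843)
base ((-0.08966914607567134, 0.08273661920018505), 0.9468545511364936)
tape ((0.011330915420050047, 0.5442808597735223), 0.9557325530052185)
loupe ((-0.2572229670214252, -0.14829924874605105), 1.0186850339174272)
tin ((7.771376861590371, 1.856339001229431), 0.14498189290364583)
spool ((-0.21665579382896283, -0.19191294383175084), 0.7283334162500169)
t 14.25 tcp [0.5163 0.065  0.0605] xang 78.74 z [ 0. -0. -1.] F [-0.6  0.6 -2.7] M [ 0.03 -0.01  0.01] gap 0.264
```

```bash
python3 -c "
from station import manip
print(manip.sign_off())"
```

```text
the job is handed in; nothing more can be done
None
```

I picked up the brass-handled rod by its handle and slid it nose first through the entry block and on through the far block. I handed the job in at 14.25 s, still gripping it.

**Protrusion:** The nose stands about 25 mm beyond the far block. The arm's position gives 24.9 mm and the scene camera about 25.5 mm.

**Straight and unforced:** The last force reading was under 1 N sideways and along the rod, with only the rod's own weight (about 2.5 N) on the wrist. The rod lines up with the bores within about 0.05°. It moved freely 1 mm up and 1 mm down, then went back to mid-height.

**Left-hand block:** It did not move as far as the scene pictures before and after can tell (about 0.1 px, which is noise).

**Checks that disagreed:** The fixed cameras and the close wrist view differed by about 1.3 mm on the sideways centring. I followed the wrist view and shifted the rod 1.2 mm, which it took without any contact force. The wrist view now shows it within about 0.3 mm of centre.

**Other things on the bench:** The before-and-after comparison covered the tape, loupe and spool, which showed only small differences of 0.2–0.5 px. The tin could not be compared because the arm hides it in the scene view. I did not compare the weight, the jar or the red look-alike. I saw no contact with any of them.

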